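Shut and lock the drawer with the brass air cap

TASK

One of the two open drawers of the low parts chest has the brass-coloured air cap in it: push that drawer fully home with the fingertips, and then push the red catch on top of the chest sideways to its stop, so that it locks that drawer. Leave the other drawer open as it is, do not touch the air caps, and pick up or disturb nothing else on the bench.

Things in the scene. Friction and masses are not known exactly. Their poses are not given: they have to be found in the camera images.
- chest: low grey two-drawer chest fixed to the bench, 170 deep (x), 270 wide (y), 70 mm high, turned by up to 0.3 rad. Origin: centre of its underside; x points from front to back (drawers shut along +x), y to its left. On its flat top are only the catch, a 5 mm high guide strip behind it and a tape roll. A 60 mm wide post parts the drawers, whose middles lie at y = +80 and -80 mm.
- left_front (a point): centre of the outer face of the left (+y) drawer's green front, 100 wide, 54 high (6 to 60 mm above the bench), 12 mm thick; axes as the chest's. A pull lip, 70 mm wide, sticks out 10 mm from the face at 8.5 to 13.5 mm above the bench. Behind the front is an open tray, 155 long, 96 wide, 34 mm high.
- right_front (a point): the same point of the right (-y of the chest) drawer, which is built alike
- left_drawer (a joint): how far the left drawer is open: 0 = fully home against its stop, up to 0.11 m; at the start about 0.065 to 0.095. It slides with about 1.5 N of friction and stays where it is left
- right_drawer (a joint): the same for the right drawer
- catch_tab (a point): middle of the red catch's upright thumb tab, which is 20 (x) by 10 mm (y); its top is 102 mm above the bench, 32 mm above the chest's top. The catch sits at the front edge of the chest's top; its flat plate is 42 mm wide (y) and 5 mm high, and a tongue hangs from it in front of the drawer fronts, down to 49 mm above the bench
- catch (a joint): sideways position of the catch: about 0 = in the middle (both drawers free), +0.036 = stop on the left (+y of the chest, left drawer locked), -0.036 = stop on the right (right drawer locked). About 1.2 N of friction; it stays where it is left
- brass_cap: the golden brass-coloured spray-gun air cap, loose in one of the two drawers, 27 mm wide, 16 mm high; origin at the centre of its underside
- grey_cap: the silver-grey air cap of the same size, loose in the other drawer; origin at the centre of its underside
- tape: black tape roll lying on the back part of the chest's top, 66 mm wide, 19 mm high; loose; origin at the centre of its underside
- tin: small open paint tin, 71 mm wide, 66 mm high, standing loose on the left of the bench; origin at the centre of its underside
- toner: toner bottle with a pointed nozzle, 47 mm wide, 147 mm high, standing loose on the left of the bench; origin at the centre of its underside
- paint_scraper: red-handled scraper, 160x60x15 mm, lying loose on the left of the bench; origin at the centre of its underside
- pen: white marker pen with a red end, 123 mm long, 17 mm wide, lying loose at the front edge of the bench on the right; origin at the centre of its underside

How it is judged:
By the outcome, as a careful person would: the job done as asked, in the order asked, and still so for the second after the job is handed in, with the robot touching nothing.
It also fails if it takes over 42 s, if anything falls off the work surface, if the arm or the gripper's body presses on something with over 40 N, if the wrist force passes 120 N, or if a joint passes its speed limit or range.

ROBOT

A 6-joint arm with a two-finger parallel gripper is mounted at the origin on a cart in front of the work surface, level with it; the furniture and walls round the work are solid. World frame = base frame: x ahead of the robot, y to its left, z up, the work surface at z = 0. Lengths are in mm, angles in rad, forces in N, time in s.
With the tool pointing down it reaches from about 275 to 1000 mm from the base axis. Payload 8.4 kg.
Tool frame: the origin (TCP) lies at the very end of the fingers, on their centre line; the grasp point (between the pads) lies 19 mm behind it; x points along the fingers, y is the direction in which the jaws open and shut, and the axes are right-handed (so a half turn about x gives the same grasp; the last joint's range is limited). The gripper opens to 85 mm and grips with 20 to 120 N. Pads are 22 mm wide; open, the fingers measure 114 mm over their backs; the gripper's body (76 mm by 85 mm) begins 54 mm behind the grasp point. The pads swing forward as they close: fully open they stand 13 mm farther back than shut.
Start: joints at [-1.19, 0.353, 1.633, -0, 1.155, -0.002], TCP at [233.448, -579.767, 231.281] pointing down, gripper open.
Joint ranges: [-2.63, 2.63], [-0.92, 2.1], [0.06, 2.66], [-1.3, 4.44], [0, 2.69], [-3.02, 3.02]. Speed limits (rad/s): [2.22, 2.22, 2.79, 3.14, 3.14, 3.14].

INTERFACE

Orientations are given as [roll, pitch, yaw] about the fixed x, y, z axes, in that order (R = Rz(yaw) Ry(pitch) Rx(roll)).
In Python, from rig import r, grab_frame, camera_params, sign_off gives the robot as it stands.
- The arm moves only by the tool drive_tool, never from a script. Its argument "rows" is one flat list of numbers, 7 for each row, row after row: the shift along the tool's x, y, z in mm, then the turn, a rotation vector about the tool's x, y, z in degrees, then the opening in per cent of the stroke, from 0 (shut) to 100 (fully open). In form: [x, y, z, rx, ry, rz, fingers, x, y, z, rx, ry, rz, fingers, ...]. A call has 1 to 10 rows; each row is the pose to reach, as a shift and turn from the pose measured when the call began, along the tool's axes at that moment; what a row does not reach only later rows make up. A row lasts 1/8 s, in which the tool goes at most 62.5 mm and 10.7 degrees, less where a joint would pass 70% of its speed; a pose out of reach is approached as far as the arm can. A call with a gripper value outside its range is refused whole. The fingers move at their own pace and stop on an object; "newtons" is the grip in N (left out, the last holds). Time passes only in rows, so rows that repeat a pose let the fingers close. It gives the time, the measured TCP pose, the force and the opening at its end, in the units of the state.
- r.sense(): the state, without advancing time (a new reading comes with each control period).
- grab_frame(name): name is "side" or "top"; returns the picture (400x640x3 uint8, red, green, blue); there is no depth.
- camera_params(name): a dict with "vertical_fov" (degrees; the focal length in pixels is half the picture's height over the tangent of half this angle, whatever the lens; pixels are square), "cx", "cy" (the principal point, pixels), "pose" (4x4, takes a point from camera to world coordinates). Camera axes: x right, y down, z forward; pixel columns grow to the right and rows downward; lengths in mm; the calibration is good to about 2 mm. A picture is of the moment at which its call begins. camera_params takes no time and is no camera call.
- sign_off(): hands the job in, once; it reports no verdict.
The state is a dict: "clock": time; "qpos": joint angles; "qvel": joint speeds; "joint_efforts": joint torques, N m; "eef_pos": TCP position; "tcp_rot": TCP orientation; "contact_force": force on the tool from outside, world axes, zero at the start; "wrist_torque": the same for the moment, N m; "opening": opening from 0.0 (shut) to 1.0 (fully open).
Only numpy, scipy, OpenCV 4.12 (cv2) and the standard library are available. Lean on these libraries where they do the work, as an engineer would, in place of code of your own. Each camera call takes 0.05 s, during which the arm holds its last target.

## Working session

There is one attempt and no reset: what is moved stays moved. The work goes in short steps, Python scripts to look and compute and a tool call to move; the robot and the scene stay as the last step left them, time stands still between calls to the robot, and variables do not carry over. Pictures are saved under pics/ and viewed, and the job is handed in when it is done.

Besides the shell and the picture viewer there is one more tool, called after "Emit:" as name(argument=value, ...) on one line, values as JSON. drive_tool: Moves the arm, as the interface text tells. Its arguments: {"type":"object","properties":{"rows":{"type":"array","items":{"type":"number"}},"newtons":{"type":"number"}},"required":["rows"]}

```bash
ls; mkdir -p pics
python3 - <<'E'
from rig import r, grab_frame, camera_params
import cv2
for n in("side","top"):
    im=grab_frame(n); cv2.imwrite(f"pics/{n}0.png",im[:,:,::-1]); p=camera_params(n);print(n,p)
print(r.sense())
E
```

```text
pics
side {'vertical_fov': 54.79427421565837, 'cx': 312.07803110989465, 'cy': 205.6317881031317, 'pose': array([[ 9.53766062e-01, -1.95801434e-01,  2.28017758e-01,
         3.57242946e+02],
       [-3.00544939e-01, -6.25746651e-01,  7.19801270e-01,
        -6.13517192e+02],
       [ 1.74322711e-03, -7.55051605e-01, -6.55663050e-01,
         7.64885934e+02],
       [ 0.00000000e+00,  0.00000000e+00,  0.00000000e+00,
         1.00000000e+00]])}
top {'vertical_fov': 49.18699835156484, 'cx': 323.30015726033963, 'cy': 196.59096418575342, 'pose': array([[ 6.06026023e-03, -9.94419864e-01,  1.05320497e-01,
         4.64943607e+02],
       [-9.99872824e-01, -7.57959644e-03, -1.40315682e-02,
         1.63119798e+02],
       [ 1.47515570e-02, -1.05222068e-01, -9.94339332e-01,
         1.22911713e+03],
       [ 0.00000000e+00,  0.00000000e+00,  0.00000000e+00,
         1.00000000e+00]])}
{'clock': 0.1, 'qpos': array([-1.19042467e+00,  3.53587998e-01,  1.63407209e+00, -4.10655745e-05,
        1.15521443e+00, -2.39665060e-03]), 'qvel': array([ 9.15420929e-04, -1.85534875e-03, -1.76809789e-03, -1.68784918e-03,
       -9.60892403e-04, -4.51495861e-05]), 'joint_efforts': array([-1.62496497e-03, -6.06361341e+01, -3.42817426e+01, -9.57692055e-05,
        3.84594852e-03, -3.70740656e-05]), 'eef_pos': array([ 233.25768151, -579.36655625,  230.62579707]), 'tcp_rot': array([-1.54390913,  1.56951391,  1.98046843]), 'contact_force': array([ 0.26803131, -0.11787242, -0.36032348]), 'wrist_torque': array([0.01419996, 0.00413667, 0.03605626]), 'opening': 0.997489685493014}
```

View pics/top0.png

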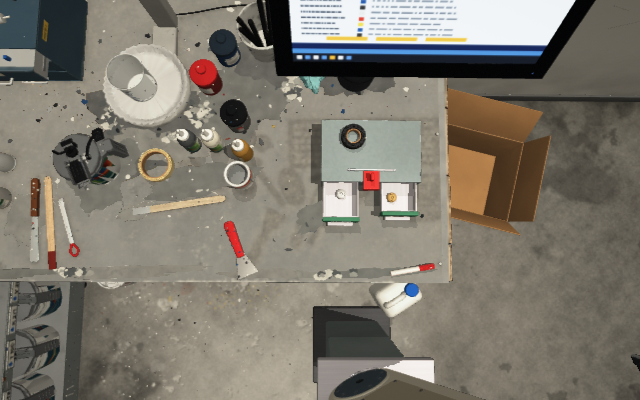

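View pics/side0.png

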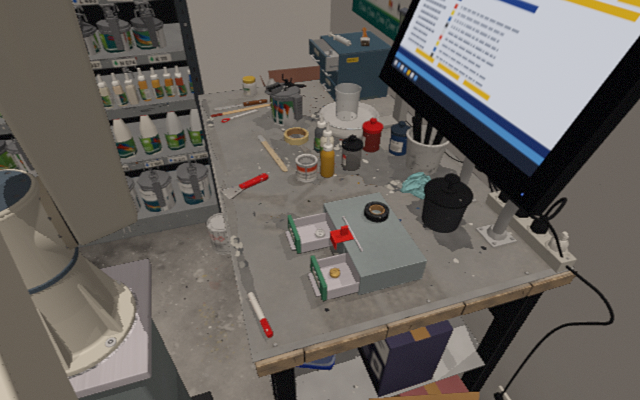

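The top view shows the chest at columns 322-421, with the brass cap in the right drawer at about (391,197) and the grey cap in the left at (340,194). The red catch is at (371,180). Next I'll zoom in and measure.

```bash
cat > h.py <<'E'
import numpy as np, cv2
from rig import camera_params
def ray(n,u,v):
    p=camera_params(n); f=200/np.tan(np.radians(p["vertical_fov"])/2)
    P=p["pose"]; d=P[:3,:3]@np.array([(u-p["cx"])/f,(v-p["cy"])/f,1]); return P[:3,3],d
def onz(n,u,v,z):
    o,d=ray(n,u,v); return o+d*(z-o[2])/d[2]
def proj(n,X):
    p=camera_params(n); f=200/np.tan(np.radians(p["vertical_fov"])/2);P=p["pose"]
    c=P[:3,:3].T@(np.array(X)-P[:3,3]); return c[0]/c[2]*f+p["cx"],c[1]/c[2]*f+p["cy"]
def tri(u1,u2):
    o,d=ray("top",*u1);o2,d2=ray("side",*u2)
    s=np.linalg.lstsq(np.c_[d,-d2],o2-o,rcond=None)[0]
    a=o+d*s[0];b=o2+d2*s[1]; return (a+b)/2,np.linalg.norm(a-b)
E
python3 - <<'E'
import cv2,numpy as np
from h import *
t=cv2.imread("pics/top0.png");s=cv2.imread("pics/side0.png")
cv2.imwrite("pics/tz.png",cv2.resize(t[110:240,300:440],None,fx=5,fy=4.5,interpolation=cv2.INTER_CUBIC))
cv2.imwrite("pics/sz.png",cv2.resize(s[190:310,275:435],None,fx=5,fy=5,interpolation=cv2.INTER_CUBIC))
for n,im,z in(("top",t,60),("side",s,60)):
    h=cv2.cvtColor(im,cv2.COLOR_BGR2HSV)
    x0,x1,y0,y1=(300,440,110,240) if n=="top" else (275,435,190,310)
    for nm,m in(("green",cv2.inRange(h,(60,80,30),(95,255,255))),("red",cv2.inRange(h,(0,170,60),(6,255,255))|cv2.inRange(h,(174,170,60),(180,255,255))),("brass",cv2.inRange(h,(10,110,90),(28,255,255)))):
        k=np.zeros_like(m);k[y0:y1,x0:x1]=m[y0:y1,x0:x1]
        c,_=cv2.findContours(k,0,1)
        for q in c:
            if cv2.contourArea(q)>15:
                print(n,nm,cv2.contourArea(q),cv2.boundingRect(q),np.mean(np.argwhere(cv2.drawContours(np.zeros_like(k),[q],-1,1,-1)),0)[::-1].round(1), cv2.boxPoints(cv2.minAreaRect(q)).round(1).tolist())
E
```

```text
top green 99.0 (323, 217, 37, 5) [339.4 219. ] [[323.0, 217.0], [359.0, 217.0], [359.0, 221.0], [323.0, 221.0]]
top green 114.0 (380, 212, 39, 5) [399.1 213.5] [[380.0, 212.0], [418.0, 212.0], [418.0, 216.0], [380.0, 216.0]]
top red 258.0 (363, 171, 16, 19) [370.8 180.2] [[363.0, 171.0], [378.0, 171.0], [378.0, 189.0], [363.0, 189.0]]
top brass 54.0 (387, 193, 9, 9) [391.1 197. ] [[387.0, 193.0], [395.0, 193.0], [395.0, 201.0], [387.0, 201.0]]
top brass 20.0 (346, 128, 15, 15) [354.5 133.8] [[344.0, 134.0], [353.0, 125.0], [363.5, 135.5], [354.5, 144.5]]
side green 181.0 (311, 256, 16, 45) [319.2 277.6] [[306.20001220703125, 257.8999938964844], [313.8999938964844, 254.8000030517578], [330.5, 297.0], [322.79998779296875, 300.1000061035156]]
side green 120.5 (288, 215, 13, 38) [294.4 233.4] [[285.79998779296875, 215.6999969482422], [291.6000061035156, 213.89999389648438], [302.8999938964844, 250.8000030517578], [297.1000061035156, 252.60000610351562]]
side red 245.5 (330, 226, 24, 23) [340.3 235.4] [[327.0, 233.0], [345.79998779296875, 223.60000610351562], [353.3999938964844, 238.8000030517578], [334.6000061035156, 248.1999969482422]]
side brass 63.5 (330, 268, 10, 10) [334.3 272.6] [[330.0, 268.0], [339.0, 268.0], [339.0, 277.0], [330.0, 277.0]]
side brass 49.0 (370, 205, 15, 9) [377.  207.8] [[370.0, 205.0], [384.0, 205.0], [384.0, 213.0], [370.0, 213.0]]
```

View pics/tz.png

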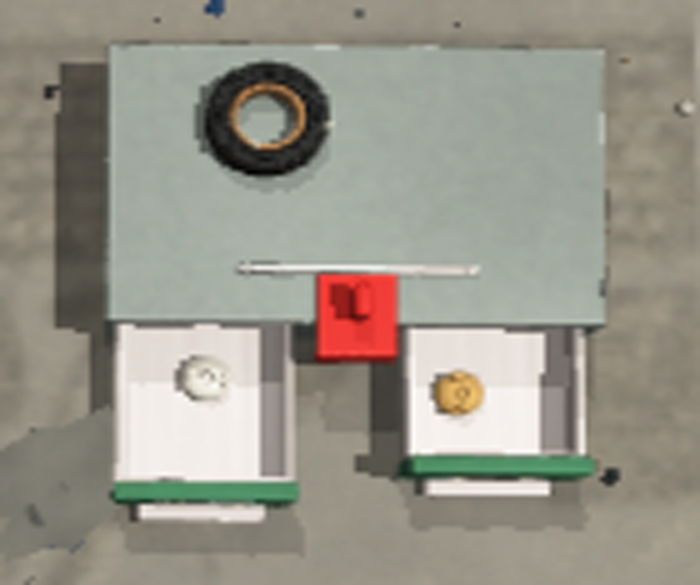

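View pics/sz.png

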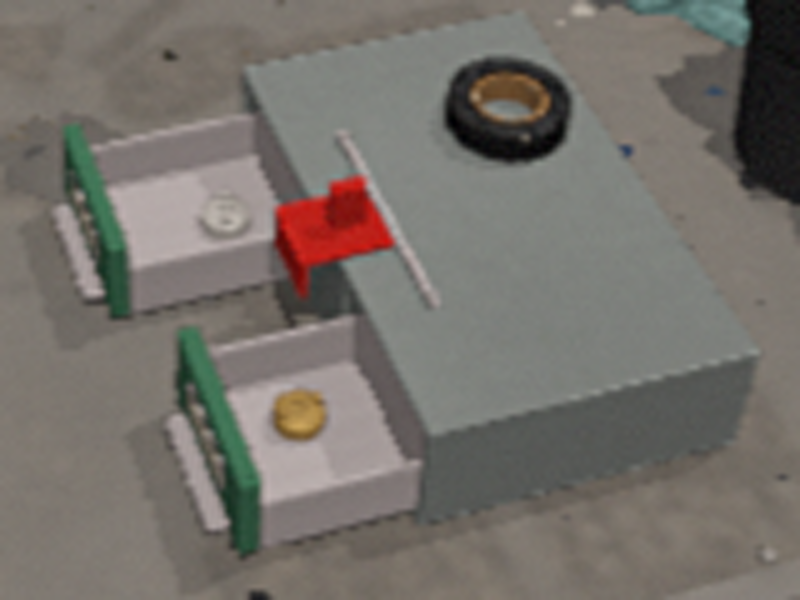

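Run:
```python
from h import *
def Z(x,y):return (300+(x+.5)/5-.5,110+(y+.5)/4.5-.5)
def S(x,y):return (275+(x+.5)/5-.5,190+(y+.5)/5-.5)
C={}
for k,p in dict(BL=(108,45),BR=(605,48),FR=(605,326),FL=(107,323)).items():
    C[k]=onz("top",*Z(*p),70);print(k,C[k].round(1))
L=lambda a,b:np.linalg.norm(C[a]-C[b]).round(1)
print("w",L('BL','BR'),L('FL','FR'),"d",L('BL','FL'),L('BR','FR'))
for a,b in(('BR','BL'),('FR','FL')):
    d=C[b]-C[a];print("yaw",np.arctan2(-d[0],d[1]))
for a,b in(('FL','BL'),('FR','BR')):
    d=C[b]-C[a];print("yaw",np.arctan2(d[1],d[0]))
c=sum(C.values())/4;print("c",c)
# side corners at z=70
for k,p in dict(FL=(245,68),FR=(430,433),BR=(757,352),BL=(525,12)).items(): print("side",k,onz("side",*S(*p),70).round(1))
for k,p in dict(Lback=(113,482),Rback=(413,457),RbackR=(593,457),LbackR=(297,482)).items():print("front inner top edge",k,onz("top",*Z(*p),60).round(1))
for k,p in dict(Rl=(182,328),Rr=(243,483),Ll=(68,130),Lr=(113,250)).items():print("side front outer top",k,onz("side",*S(*p),60).round(1))
for k,p in dict(R=(485,488),L=(200,513)).items():print("lip z13.5",onz("top",*Z(*p),13.5).round(1))
print("tab top", onz("top",*Z(362,300),102).round(1),onz("side",*S(348,183),102).round(1))
print("plate", onz("top",*Z(316,315),75).round(1),onz("top",*Z(398,315),75).round(1),onz("top",*Z(357,358),75))
print("brass",onz("top",*Z(458,392),28).round(1),onz("side",*S(300,410),28).round(1))
print("pen",onz("top",410,269,10))
```

```text
BL [798.1 153.7  70. ]
BR [ 799.  -117.3   70. ]
FR [ 629.  -114.4   70. ]
FL [628.6 153.2  70. ]
w 271.1 267.5 d 169.5 170.1
yaw 0.0034275571219342087
yaw 0.001387432244584916
yaw 0.0034072527706201085
yaw -0.017446415126945523
c [713.66736663  18.80085496  70.        ]
side FL [632.4 149.6  70. ]
side FR [ 630.6 -116.5   70. ]
side BR [ 797.1 -118.1   70. ]
side BL [801.4 148.4  70. ]
front inner top edge Lback [534.6 149.2  60. ]
front inner top edge Rback [550.6 -11.9  60. ]
front inner top edge RbackR [ 551.3 -108.9   60. ]
front inner top edge LbackR [535.2  50.6  60. ]
side front outer top Rl [544.7 -13.9  60. ]
side front outer top Rr [ 543.3 -110.4   60. ]
side front outer top Ll [528.4 140.4  60. ]
side front outer top Lr [527.1  46.6  60. ]
lip z13.5 [535.  -58.9  13.5]
lip z13.5 [518.5 100.2  13.5]
tab top [638.6  20.4 102. ] [640.2  16.7 102. ]
plate [633.6  41.6  75. ] [634.   -2.3  75. ] [608.05525195  19.8078775   75.        ]
brass [593.2 -42.   28. ] [592.2 -54.5  28. ]
pen [394.54087378 -95.08939733  10.        ]
```

The side and top measurements agree: the chest yaw is about 0, its centre is about (714,18), and its size comes out as 270x170. The right front's face is at x≈542, y≈-62, and the tab is at (639,19). Now the tool-frame shift to a point in front of the right drawer.

```bash
cat >> h.py <<'E'
from scipy.spatial.transform import Rotation as Ro
def go(target,Rt=None):
    from rig import r
    s=r.sense(); R=Ro.from_euler('xyz',s["tcp_rot"]); 
    print("pos",s["eef_pos"].round(1),"F",s["contact_force"].round(1),"t",s["clock"],"open",s["opening"]);print(R.as_matrix().round(3))
    for t in target: print(t,"->",R.inv().apply(np.array(t)-s["eef_pos"]).round(1))
    if Rt is not None: print("turn",np.degrees((R.inv()*Ro.from_matrix(Rt)).as_rotvec()).round(2))
E
python3 - <<'E'
from h import *
D=np.array([[0,0,1],[0,1,0],[-1,0,0.]])
for s in(1,-1):
    go([(495,-62,231),(495,-62,38)],np.c_[[0,0,-1],[0,s,0],[s,0,0]])
E
```

```text
pos [ 233.3 -579.4  230.6] F [ 0.3 -0.1 -0.4] t 0.1 open 0.997489685493014
[[-0.001  0.374 -0.928]
 [ 0.001 -0.928 -0.374]
 [-1.    -0.001  0.   ]]
(495, -62, 231) -> [ 1.000e-01 -3.822e+02 -4.360e+02]
(495, -62, 38) -> [ 193.1 -381.9 -436. ]
turn [-1.5807e+02 -1.0000e-01  2.0000e-02]
pos [ 233.3 -579.4  230.6] F [ 0.3 -0.1 -0.4] t 0.1 open 0.997489685493014
[[-0.001  0.374 -0.928]
 [ 0.001 -0.928 -0.374]
 [-1.    -0.001  0.   ]]
(495, -62, 231) -> [ 1.000e-01 -3.822e+02 -4.360e+02]
(495, -62, 38) -> [ 193.1 -381.9 -436. ]
turn [2.193e+01 2.000e-02 7.000e-02]
```

Emit:
drive_tool(rows=[0,-40,-45,2,0,0,0,0,-80,-90,5,0,0,0,0,-120,-135,8,0,0,0,0,-160,-180,11,0,0,0,0,-200,-225,14,0,0,0,0,-240,-270,17,0,0,0,0,-280,-315,20,0,0,0,0,-320,-360,22,0,0,0,0,-360,-405,22,0,0,0,0,-382,-436,22,0,0,0], newtons=30)

```text
clock: 1.35
eef_pos: [495.6, -59.6, 231.0]
tcp_rot: [-1.147, 1.569, 1.995]
contact_force: [0.2, -0.4, 0.2]
opening: 0.003
```

Run:
```python
from h import *
go([(495,-62,231),(495,-62,38)],np.c_[[0,0,-1],[0,-1,0],[-1,0,0]])
```

```text
pos [495.6 -59.6 231. ] F [ 0.2 -0.4  0.2] t 1.35 open 0.0034590573896355866
[[-0.001  0.001 -1.   ]
 [ 0.001 -1.    -0.001]
 [-1.    -0.001  0.001]]
(495, -62, 231) -> [-0.   2.4  0.6]
(495, -62, 38) -> [193.    2.6   0.4]
turn [0.03 0.04 0.08]
```

Emit:
drive_tool(rows=[50,2,0,0,0,0,0,100,2,0,0,0,0,0,150,2,0,0,0,0,0,180,2,0,0,0,0,0,193,2,0,0,0,0,0,193,2,0,0,0,0,0])

```text
clock: 2.1
eef_pos: [495.2, -61.3, 37.7]
tcp_rot: [-0.709, 1.568, 2.433]
contact_force: [-0.1, -0.6, 0.1]
opening: -0.003
```

Run:
```python
from h import *
from rig import grab_frame
s=grab_frame("side")[:,:,::-1]
cv2.imwrite("pics/s1.png",cv2.resize(s[160:320,235:435],None,fx=4,fy=3.7,interpolation=cv2.INTER_CUBIC))
go([(606,-62,38)])
```

```text
pos [495.9 -61.5  38.5] F [0.1 0.1 0.6] t 2.15 open -0.0008508213161278542
[[-0.     0.    -1.   ]
 [ 0.001 -1.    -0.   ]
 [-1.    -0.001  0.   ]]
(606, -62, 38) -> [   0.5    0.6 -110.1]
```

View pics/s1.png

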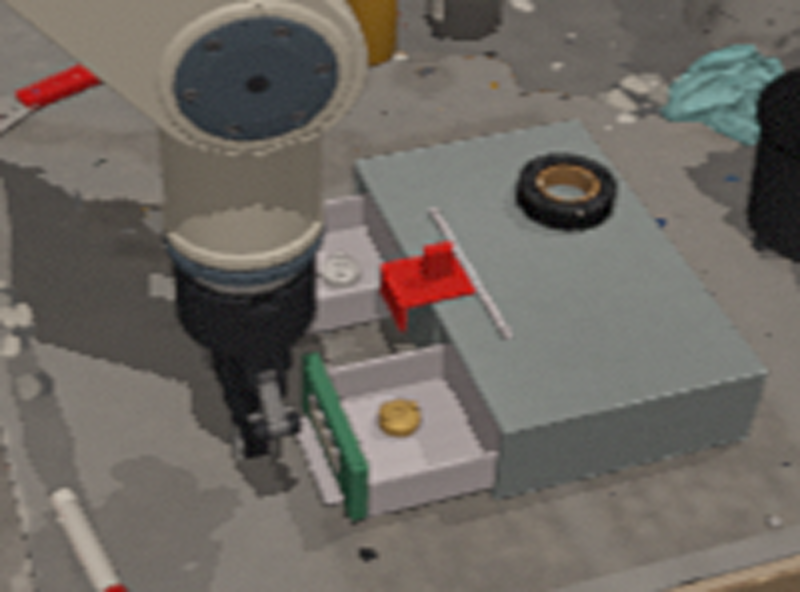

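The fingers stand in front of the right drawer's face and clear of the lip. Now I'll push slowly.

Emit:
drive_tool(rows=[0,0,-10,0,0,0,0,0,0,-20,0,0,0,0,0,0,-28,0,0,0,0,0,0,-34,0,0,0,0,0,0,-40,0,0,0,0,0,0,-46,0,0,0,0,0,0,-54,0,0,0,0,0,0,-62,0,0,0,0,0,0,-70,0,0,0,0,0,0,-78,0,0,0,0])

```text
clock: 3.4
eef_pos: [574.3, -61.5, 38.4]
tcp_rot: [-1.243, 1.569, 1.899]
contact_force: [-1.4, -1.3, 0.0]
opening: -0.001
```

Emit:
drive_tool(rows=[0,0,-7,0,0,0,0,0,0,-14,0,0,0,0,0,0,-20,0,0,0,0,0,0,-24,0,0,0,0,0,0,-27,0,0,0,0,0,0,-27,0,0,0,0])

```text
clock: 4.15
eef_pos: [601.8, -61.3, 38.5]
tcp_rot: [-1.813, 1.569, 1.329]
contact_force: [-0.4, 0.7, 0.1]
opening: 0.003
```

Run:
```python
from h import *
from rig import grab_frame
s=grab_frame("side")[:,:,::-1]
cv2.imwrite("pics/s2.png",cv2.resize(s[160:320,235:435],None,fx=4,fy=3.7,interpolation=cv2.INTER_CUBIC))
go([(606,-62,38)])
```

```text
pos [601.7 -61.3  38.4] F [ 0.5  0.1 -0.3] t 4.2 open 0.0013083321531592205
[[ 0.     0.    -1.   ]
 [ 0.001 -1.    -0.   ]
 [-1.    -0.001 -0.   ]]
(606, -62, 38) -> [ 0.4  0.7 -4.3]
```

View pics/s2.png

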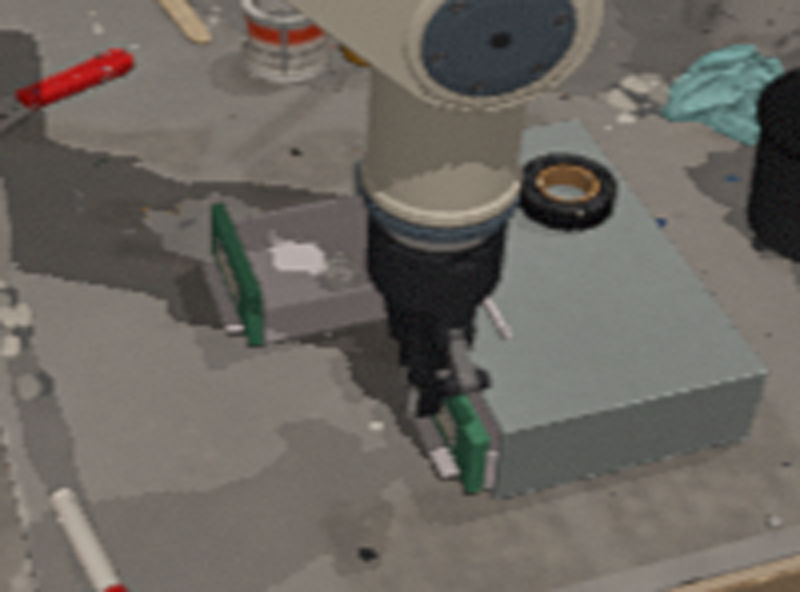

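The drawer is nearly home, with a few mm of gap left behind the green front at (480,470). I'll continue in small steps until the stop.

Emit:
drive_tool(rows=[0,0,-2,0,0,0,0,0,0,-4,0,0,0,0,0,0,-6,0,0,0,0,0,0,-6,0,0,0,0])

```text
clock: 4.7
eef_pos: [606.2, -61.3, 38.3]
tcp_rot: [-0.511, 1.568, 2.631]
contact_force: [-7.1, -1.0, 5.0]
opening: -0.0
```

Emit:
drive_tool(rows=[0,0,-1.5,0,0,0,0,0,0,-3,0,0,0,0,0,0,-3,0,0,0,0])

```text
clock: 5.08
eef_pos: [606.2, -61.3, 38.1]
tcp_rot: [-0.207, 1.562, 2.936]
contact_force: [-12.8, -1.0, 9.9]
opening: 0.001
```

The TCP is stopped firmly at x=606.2, with the force rising to 13 N and no motion. That puts the face at about 617, as expected for a shut drawer. Now I'll back off and rise.

Emit:
drive_tool(rows=[0,0,5,0,0,0,0,0,0,20,0,0,0,0,0,0,50,0,0,0,0,-40,0,60,0,0,0,0,-100,0,60,0,0,0,0,-150,0,60,0,0,0,0,-150,0,120,0,0,0,0,-150,0,160,0,0,0,0,-150,0,160,0,0,0,0])

```text
clock: 6.2
eef_pos: [444.4, -61.4, 189.4]
tcp_rot: [-0.204, 1.561, 2.937]
contact_force: [0.7, -0.7, 0.0]
opening: -0.001
```

Run:
```python
from h import *
from rig import grab_frame
s=grab_frame("side")[:,:,::-1];t=grab_frame("top")[:,:,::-1]
a=cv2.resize(s[190:310,275:435],None,fx=5,fy=5,interpolation=cv2.INTER_CUBIC)
cv2.imwrite("pics/s3.png",a)
cv2.imwrite("pics/t3.png",cv2.resize(t[110:240,300:440],None,fx=5,fy=4.5,interpolation=cv2.INTER_CUBIC))
go([(639,60,185),(639,60,86)])
```

```text
pos [447.9 -61.7 190. ] F [ 1.6 -0.5 -0.9] t 6.3 open 0.001907834490398724
[[-0.007  0.    -1.   ]
 [ 0.002 -1.    -0.   ]
 [-1.    -0.002  0.007]]
(639, 60, 185) -> [   3.8 -121.6 -191.2]
(639, 60, 86) -> [ 102.8 -121.4 -191.9]
```

View pics/s3.png

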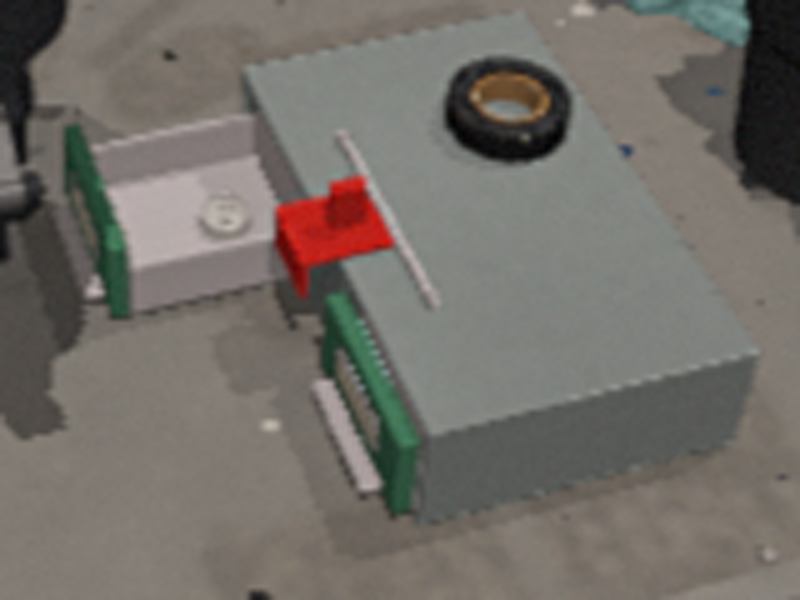

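View pics/t3.png

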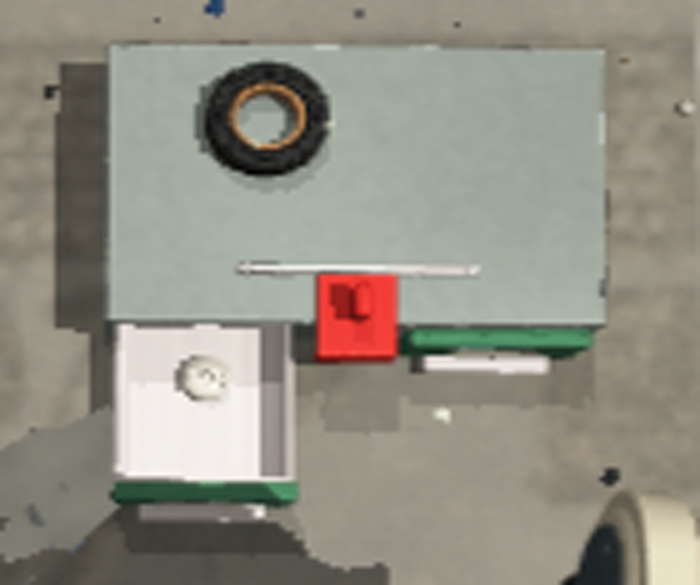

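The right drawer's front now sits against the chest. The left drawer, tape and catch are unchanged. Next I'll go over to the +y side of the tab.

Emit:
drive_tool(rows=[0,-30,-45,0,0,0,0,0,-60,-90,0,0,0,0,0,-90,-135,0,0,0,0,0,-127,-180,0,0,0,0,0,-127,-191,0,0,0,0,40,-127,-191,0,0,0,0,80,-127,-191,0,0,0,0,100,-127,-191,0,0,0,0,104,-127,-191,0,0,0,0,104,-127,-191,0,0,0,0])

```text
clock: 7.55
eef_pos: [638.9, 65.5, 85.7]
tcp_rot: [-0.302, 1.565, 2.84]
contact_force: [-0.3, 0.4, -0.2]
opening: -0.001
```

Run:
```python
from h import *
from rig import grab_frame
s=grab_frame("side")[:,:,::-1]
cv2.imwrite("pics/s4.png",cv2.resize(s[160:310,275:435],None,fx=4.5,fy=4,interpolation=cv2.INTER_CUBIC))
go([(639,40,86),(639,-2,86)])
```

```text
pos [639.1  65.5  86.2] F [1.  0.1 0.6] t 7.6 open 0.003027963357385362
[[-0.005  0.    -1.   ]
 [ 0.002 -1.    -0.   ]
 [-1.    -0.002  0.005]]
(639, 40, 86) -> [ 0.1 25.5  0.2]
(639, -2, 86) -> [ 0.  67.5  0.2]
```

View pics/s4.png

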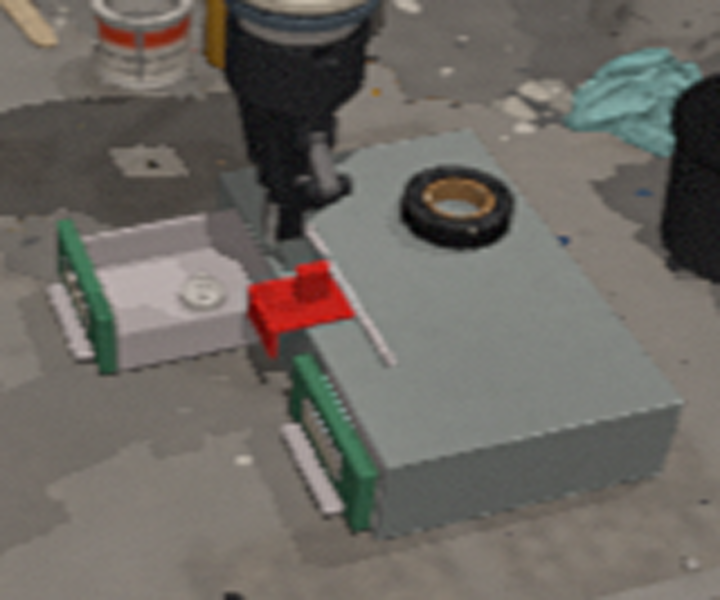

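The closed fingertips are on the +y side of the tab, at the right height and in line with it. I'll push towards −y (tool +y).

Emit:
drive_tool(rows=[0,8,0,0,0,0,0,0,16,0,0,0,0,0,0,21,0,0,0,0,0,0,26,0,0,0,0,0,0,31,0,0,0,0,0,0,36,0,0,0,0,0,0,41,0,0,0,0,0,0,46,0,0,0,0,0,0,50,0,0,0,0,0,0,50,0,0,0,0,0])

```text
clock: 8.85
eef_pos: [639.2, 15.1, 86.0]
tcp_rot: [-0.321, 1.565, 2.821]
contact_force: [0.4, 0.2, -0.2]
opening: 0.0
```

Run:
```python
from h import *
from rig import grab_frame
s=grab_frame("side")[:,:,::-1]
cv2.imwrite("pics/s5.png",cv2.resize(s[160:310,275:435],None,fx=4.5,fy=4,interpolation=cv2.INTER_CUBIC))
go([(639,0,86)])
```

```text
pos [639.2  15.3  86. ] F [ 0.6 -0.3 -0.5] t 8.9 open 0.0008471074416942246
[[-0.005  0.    -1.   ]
 [ 0.002 -1.    -0.   ]
 [-1.    -0.002  0.005]]
(639, 0, 86) -> [-0.  15.3  0.2]
```

View pics/s5.png

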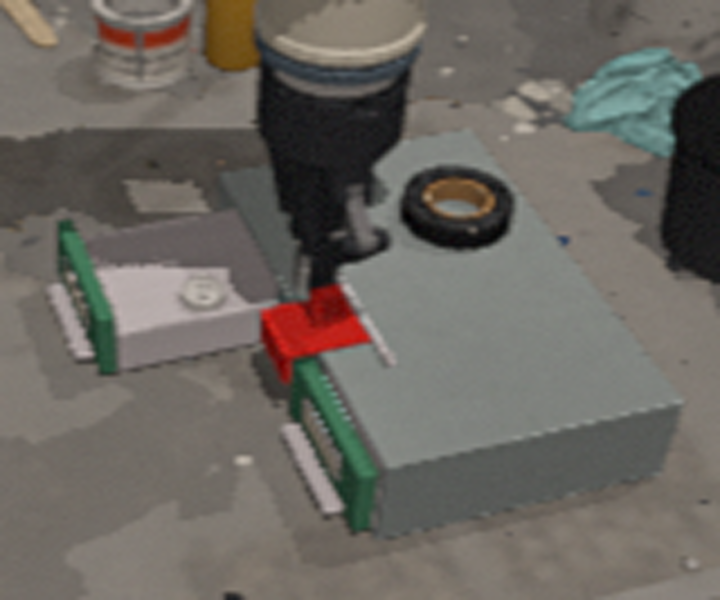

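The catch is moving right, its tongue in front of the right drawer's front edge, with no sign of blocking. I'll continue to the stop in small steps.

Emit:
drive_tool(rows=[0,4,0,0,0,0,0,0,8,0,0,0,0,0,0,11,0,0,0,0,0,0,14,0,0,0,0,0,0,14,0,0,0,0,0])

```text
clock: 9.52
eef_pos: [639.2, 1.0, 86.0]
tcp_rot: [-0.317, 1.565, 2.825]
contact_force: [0.6, 1.1, 0.0]
opening: -0.008
```

Emit:
drive_tool(rows=[0,2,0,0,0,0,0,0,4,0,0,0,0,0,0,4,0,0,0,0,0])

```text
clock: 9.9
eef_pos: [639.2, 0.1, 86.0]
tcp_rot: [-0.875, 1.563, 2.266]
contact_force: [-0.6, 17.0, 1.2]
opening: 0.0
```

The stop was met at y≈0, with 17 N and no further motion. Now I'll retreat and check.

Emit:
drive_tool(rows=[0,-5,0,0,0,0,0,0,-25,0,0,0,0,0,-30,-40,0,0,0,0,0,-80,-40,0,0,0,0,0,-130,-40,20,0,0,0,0,-130,-20,80,0,0,0,0,-130,0,140,0,0,0,0,-130,20,200,0,0,0,0,-130,20,230,0,0,0,0,-130,20,230,0,0,0,0])

```text
clock: 11.15
eef_pos: [407.9, -20.2, 217.2]
tcp_rot: [-0.845, 1.563, 2.295]
contact_force: [0.5, 0.3, -1.0]
opening: -0.003
```

Run:
```python
from h import *
from rig import grab_frame
s=grab_frame("side")[:,:,::-1];t=grab_frame("top")[:,:,::-1]
cv2.imwrite("pics/s6.png",cv2.resize(s[190:310,275:435],None,fx=5,fy=5,interpolation=cv2.INTER_CUBIC))
cv2.imwrite("pics/t6.png",cv2.resize(t[110:240,300:440],None,fx=5,fy=4.5,interpolation=cv2.INTER_CUBIC))
cv2.imwrite("pics/t6f.png",t)
h=cv2.cvtColor(t,cv2.COLOR_BGR2HSV);m=cv2.inRange(h,(0,170,60),(6,255,255))|cv2.inRange(h,(174,170,60),(180,255,255))
m2=np.zeros_like(m);m2[110:240,300:440]=m[110:240,300:440];print(cv2.boundingRect(m2))
x,y,w,hh=cv2.boundingRect(m2);print(onz("top",x-.5,y+10,75),onz("top",x+w-.5,y+10,75))
go([])
```

```text
(376, 171, 17, 20)
[630.12649265   7.64801903  75.        ] [630.49776084 -37.87059229  75.        ]
pos [410.7 -20.2 217.6] F [ 0.5  1.2 -0.4] t 11.25 open -0.005037623563493683
[[-0.003 -0.001 -1.   ]
 [ 0.006 -1.     0.001]
 [-1.    -0.006  0.003]]
```

View pics/s6.png

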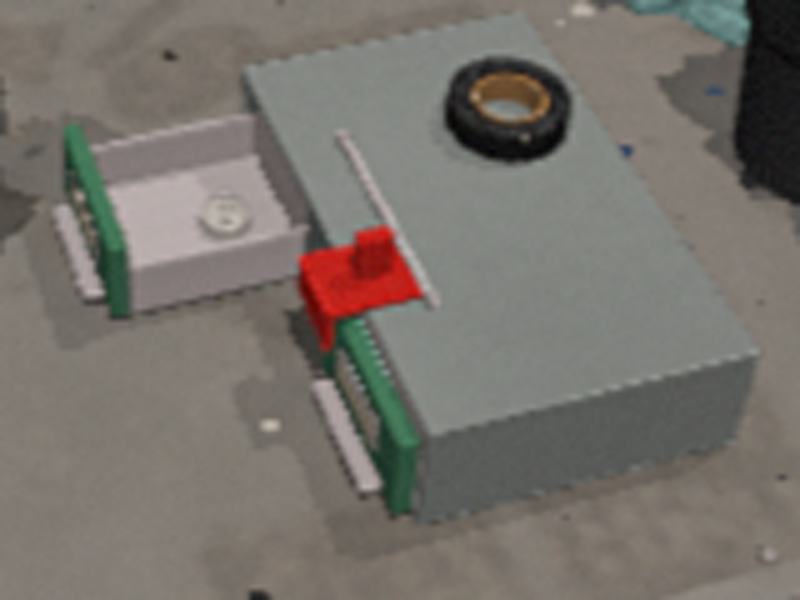

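View pics/t6.png

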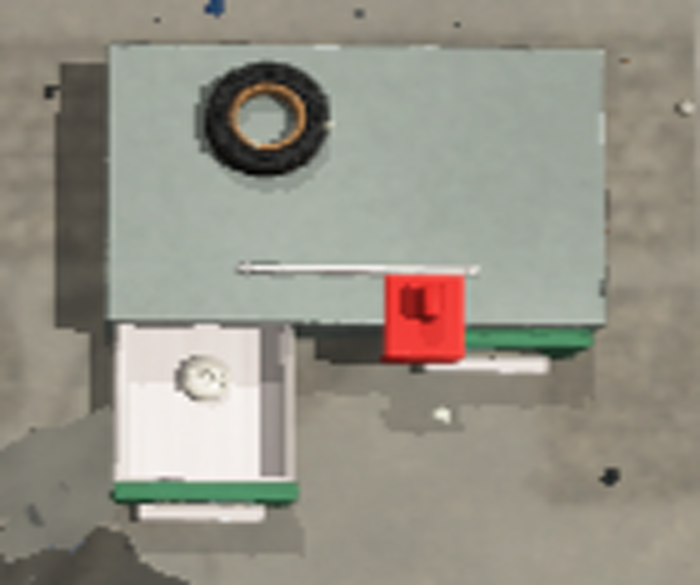

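View pics/t6f.png

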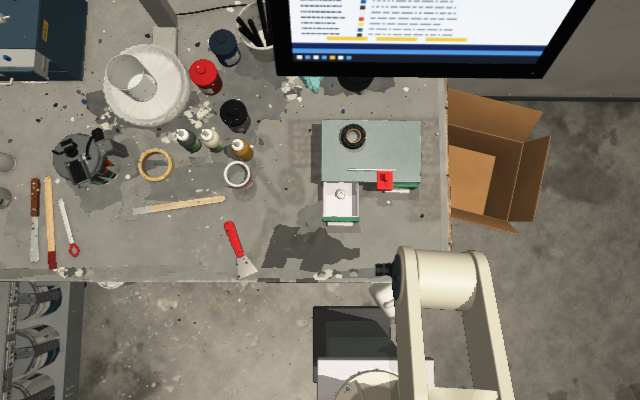

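The catch plate has moved about 67 zoomed px, or roughly 36 mm, so it is at the right stop. Its tongue is in front of the right front's inner end, and everything else is where it was. Handing in.

```bash
python3 -c "
from rig import sign_off
print(sign_off())"
```

```text
the job is handed in; nothing more can be done
None
```

The brass cap was in the right drawer. I pushed that drawer fully home with the closed fingertips, then pushed the red catch to its right-hand stop so that it locks the drawer. I handed the job in after about 11.3 s, with the gripper clear of everything.

- **Drawer:** it stopped firmly, with the push force rising from 7 to 13 N and no further movement. Its outer face ended at about x = 617 mm, which fits a shut drawer. The side view shows a thin seam of a few mm behind the green front. I took that as normal because the stop was solid.
- **Catch:** it stopped with 17 N and no further movement. In the top view it had moved about 36 mm, and its tongue hangs in front of the right drawer's front.
- **Everything else:** the last pictures show the left drawer, grey cap, tape, tin and scraper where they were. The arm hid the pen in the last top view. The fingers passed about 200 mm above it and no contact force showed.
- **Brass cap:** it is out of sight inside the shut drawer, so I couldn't check it afterwards. The gripper never went near it.

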